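# Third hand at the packing jig

### The arm

A 6-joint arm with a two-finger parallel gripper is mounted at the origin on a cart in front of the work surface, level with it; the furniture and walls round the work are solid. World frame = base frame: x ahead of the robot, y to its left, z up, the work surface at z = 0. Lengths are in mm, angles in degrees, forces in N, time in s.
With the tool pointing down it reaches from about 300 to 850 mm from the base axis. Payload 4.2 kg.
Tool frame: the origin (TCP) lies between the finger pads, 19 mm behind the fingertips; this is the grasp point; z points along the fingers, y is the line along which they close (so a half turn about z gives the same grasp; the last joint's range is limited). The gripper opens to 91 mm and grips with 3 to 60 N. Pads are 32 mm wide; open, the fingers measure 118 mm over their backs; the gripper's body (76 mm by 178 mm) begins 60 mm behind the grasp point.
Start: joints at [73.51, 18.312, 89.639, -0, 72.044, -1.146], TCP at [152.152, 554.519, 232.776] pointing down, gripper open.
Joint ranges: [-177.97, 177.97], [-48.28, 115.42], [12.27, 149.76], [-77.06, 257.06], [2.81, 150.46], [-146.56, 146.56]. Speed limits (degrees/s): [147.25, 147.25, 180, 180, 180, 180].

### API

Orientations are given as [roll, pitch, yaw] about the fixed x, y, z axes, in that order (R = Rz(yaw) Ry(pitch) Rx(roll)).
In Python, from workcell import telemetry, eyes, ticket gives the robot as it stands. The module is installed in compiled form; this text tells all that it offers.
- The arm moves only by the shell command python3 -m crank 'ROWS' [OPENING] [FORCE]. ROWS is JSON, a list of rows, each an object of numbers: "dx", "dy", "dz": the shift along the world's x, y, z normalised to -1 to 1, where 1 is 80 cm; "yaw": the turn about the world's z normalised to -1 to 1, where 1 is 5 degrees. A call has 1 to 10 rows; each row shifts and turns the commanded pose from where the row before left it; what a row does not reach is not made up. A row lasts 1/8 s, in which the tool goes at most 62.5 mm and 10.7 degrees, less where a joint would pass 70% of its speed; a pose out of reach is approached as far as the arm can. A call with a number of a shift or a turn outside -1 to 1 is refused whole. A call with a gripper value outside its range is refused whole. OPENING is the opening, from 0 (shut) to 1 (fully open), set as the call begins (- or left out, the last holds). The fingers move at their own pace and stop on an object; FORCE is the grip in N (left out, the last holds). Time passes only in rows, so rows that do not move let the fingers close. It gives the time, the measured TCP pose, the force, the opening and the grip force at its end, in the units of the state.
- telemetry.state(): the state, without advancing time (a new reading comes with each control period).
- eyes.grab_frame(name): name is "scene" or "side" or "wrist"; returns the picture (400x640x3 uint8, red, green, blue); there is no depth.
- eyes.calibration(name): a dict with "camera_matrix" (3x3 intrinsics, pixels), "k1" (the pictures are not rectified: a ray, as slopes to the right and down, at radius r is drawn at 1 + k1 r^2 times it, then the intrinsics apply), "world_from_camera" (4x4, takes a point from camera to world coordinates). Camera axes: x right, y down, z forward; pixel columns grow to the right and rows downward; lengths in mm; the calibration is good to about 2 mm. A picture is of the moment at which its call begins: read the wrist's pose just before it. calibration takes no time and is no camera call; for the wrist camera it gives the pose at the moment of the call.
- ticket.job_done(): hands the job in; it is judged then, once.
The state is a dict: "time_s": time; "qpos": joint angles; "qvel": joint speeds; "effort": joint torques, N m; "ee_pos": TCP position; "ee_rot": TCP orientation; "force": force on the tool from outside, world axes, zero at the start; "torque": the same for the moment, N m; "gripper_width": finger opening in mm; "gripper_force": force on a finger pad.
Only numpy, scipy, OpenCV 4.12 (cv2) and the standard library are available. Lean on these libraries where they do the work, as an engineer would, in place of code of your own. Each camera call takes 0.05 s, during which the arm holds its last target. There are 200 camera calls.

### The job

Be the third hand for a colleague who will tape the smaller, white carton shut. Lay the white carton flat on the packing jig's board, in front of the spring pad and still clear of it, lengthwise so that one short end faces the pad squarely and centrally; then push it along the board against the pad until the pad's pointer stands between the two ridges (5 to 9 N) and hold it steady there for two seconds or more, without ever driving the pad to the end of its travel. Finish while still holding the carton pressed like this: do not let go, and leave the other things where they are.

Things in the scene. Friction and masses are not known exactly. Their poses are not given: they have to be found in the camera images.
- pack_b: the smaller carton, off-white, a closed box 56 (x) x 84 (y) x 28 (z) mm, 50 to 110 g, loose, lying flat left of the jig (on a cardboard sheet) or right of it (on a bench mat), both tops at z = 3 mm. Origin at the centre of its underside, z up, y along its length. Rigid; can be gripped from above across its 56 mm width. The two short ends are alike.
- packing_jig: packing jig fixed to the desk: plywood board 240 (x) x 160 (y) x 12 (z) mm. Origin at the centre of its underside on the desk, z up, x towards the aluminium block at its far end. Board top at z = 12 mm, bare and flat from x = -120 to 20. Block: x = 66 to 114, y = -36 to 36, up to z = 46 (flange 18 high to y = +-56); pointer and ridges on it reach z = 59 mm.
- pad_face (a point): centre of the front face of the jig's spring pad, a grey upright plate 56 mm wide (y) x 28 high x 10 thick, which faces jig -x. The point moves with the pad; at rest it is at x = 20, y = 0, z = 29 mm in the jig frame; axes parallel to the jig's. The plate's lower edge is 3 mm above the board.
- pad (a joint): travel of the spring pad along jig +x in m: 0 at rest, 0.030 at its end. Spring of 500 N/m, no preload: 0.010 is 5 N, 0.018 is 9 N; it springs back when let go. A steel pointer on the pad reaches back over the block and ends in a crossbar; two pairs of dark ridges on the block mark 0.010 and 0.018: the crossbar must stand between them.
- pack_a: bystander: the larger carton, brown, 66 x 105 x 35 mm, origin at the centre of its underside, y along its length; lies on the other side of the jig from the white carton. Leave it alone.
- cup_stack_b: bystander: stack of paper cups, 92 mm across, 123 mm high, origin at the centre of its underside, at the right of the desk. Leave it alone. Behind it stands the tall black cup sealing machine, solid, covering world x over 0.58 m, y = -0.2 to -0.45 m: swing the arm to the left in front of it, with the TCP at x of 0.46 m or less.
- phone_dock: bystander: black hand terminal with keys lying on the desk at the left, 120 x 64 x 24 mm, origin at the centre of its underside. Leave it alone.
- tape_1: bystander: wide roll of brown tape, 90 mm across, 48 mm high, origin at the centre of its underside, near the back of the desk. Leave it alone.

How it is judged:
By the outcome, as a careful person would: the job done as asked, in the order asked, and still so for the second after the job is handed in, while the arm keeps its last pose, push and grip.
It also fails if it takes over 38 s, if anything falls off the work surface, if the arm or the gripper's body presses on something with over 40 N, if the wrist force passes 120 N, or if a joint passes its speed limit or range.

## Working session

There is one attempt and no reset: what is moved stays moved. The work goes in short steps, Python scripts to look and compute and a shell command to move; the robot and the scene stay as the last step left them, time stands still between calls to the robot, and variables do not carry over. Pictures are saved under pics/ and viewed, at most 10 in all, crops included, and the job is handed in when it is done.

```bash
mkdir -p pics; cat > h.py <<'E'
import numpy as np, cv2
from workcell import telemetry, eyes, ticket
def ray(cal,uv):
    K=np.array(cal["camera_matrix"]);T=np.array(cal["world_from_camera"])
    p=cv2.undistortPoints(np.array(uv,float).reshape(-1,1,2),K,np.array([cal["k1"],0,0,0,0.])).reshape(-1,2)
    d=np.c_[p,np.ones(len(p))]@T[:3,:3].T
    return T[:3,3],d
def onplane(cal,uv,z):
    o,d=ray(cal,uv); return o+d*((z-o[2])/d[:,2])[:,None]
def proj(cal,P):
    K=np.array(cal["camera_matrix"]);T=np.linalg.inv(np.array(cal["world_from_camera"]))
    return cv2.projectPoints(np.array(P,float).reshape(-1,3),cv2.Rodrigues(T[:3,:3])[0],T[:3,3],K,np.array([cal["k1"],0,0,0,0.]))[0].reshape(-1,2)
def save(n,f):
    im=eyes.grab_frame(n); cv2.imwrite(f"pics/{f}.png",im[:,:,::-1]); return im
E
python3 - <<'E'
from h import *
s=telemetry.state();print(s)
a=save("scene","s0");b=save("side","d0")
c=np.vstack([a,b])[:,:,::-1]
cv2.imwrite("pics/sd0.png",cv2.resize(c,(480,600)))
for n in("scene","side"):
    print(n,np.round(eyes.calibration(n)["world_from_camera"],2).tolist())
E
```

```text
{'time_s': 0.0, 'qpos': array([ 7.35103784e+01,  1.83536945e+01,  8.97078455e+01,  9.75102755e-04,
        7.20430018e+01, -1.14517531e+00]), 'qvel': array([-0.03335348,  0.01459322,  0.06460788,  0.0034701 ,  0.06615709,
       -0.09715145]), 'effort': array([ 6.57077703e-05, -4.12456226e+01, -2.31973332e+01,  7.28640589e-02,
        4.54732880e-02, -1.36641665e-04]), 'ee_pos': array([152.00899273, 554.04893169, 231.88991102]), 'ee_rot': array([-1.79895498e+02, -3.01621207e-03,  1.64655249e+02]), 'force': array([-0.17525233,  0.39280326, -0.62383954]), 'torque': array([0.00746271, 0.01230189, 0.00572781]), 'gripper_force': 0.0, 'gripper_width': 91.32110609383284}
scene [[-0.83, -0.27, 0.48, -259.97], [-0.55, 0.43, -0.71, 1274.23], [-0.01, -0.86, -0.51, 941.19], [0.0, 0.0, 0.0, 1.0]]
side [[-0.96, -0.18, 0.19, 295.6], [-0.26, 0.63, -0.73, 1129.84], [0.01, -0.76, -0.65, 998.38], [0.0, 0.0, 0.0, 1.0]]
```

View pics/s0.png

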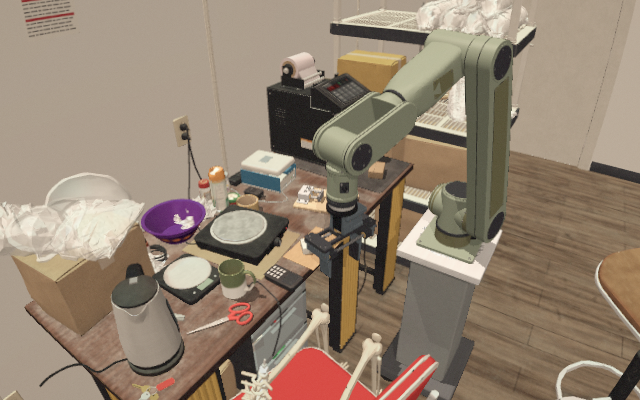

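View pics/d0.png

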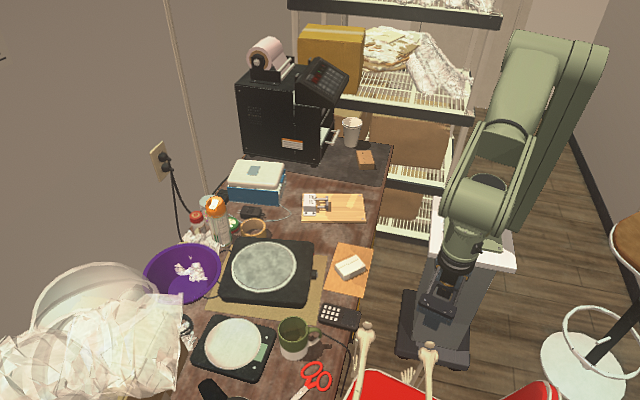

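The side view shows the white carton at about (351,266) on the cardboard sheet left of the jig. The jig board is at about (335,207) with its block at the image left (world +x), and the brown carton is at (365,157). Next I'll measure the white carton and the jig.

```bash
python3 - <<'E'
from h import *
a=cv2.imread("pics/d0.png");c=eyes.calibration("side")
crop=a[180:300,280:400]
cv2.imwrite("pics/c0.png",cv2.resize(crop,(600,600),interpolation=cv2.INTER_CUBIC))
h=cv2.cvtColor(a,cv2.COLOR_BGR2HSV)
m=((h[:,:,1]<50)&(h[:,:,2]>190)).astype(np.uint8);m[:240]=0;m[290:]=0;m[:,:325]=0;m[:,375:]=0
n=cv2.findContours(m,0,2)[0];n=max(n,key=cv2.contourArea)
r=cv2.minAreaRect(n);print(r);b=cv2.boxPoints(r);print(b)
print(onplane(c,b,31).round(1))
E
```

```text
((349.7000427246094, 264.9000244140625), (13.86362075805664, 25.491174697875977), 63.43495178222656)
[[335.20004 264.40002]
 [358.00003 253.00002]
 [364.20004 265.40002]
 [341.40005 276.80005]]
[[445.  332.3  31. ]
 [383.4 264.3  31. ]
 [354.1 311.1  31. ]
 [414.7 375.7  31. ]]
```

View pics/c0.png

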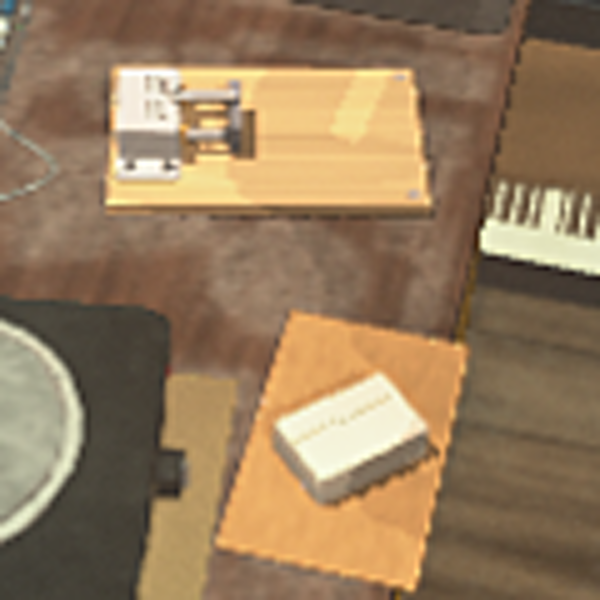

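The zoomed crop shows the board's top corners at about (113,68), (415,70), (432,208) and (107,207), and the carton's top corners at (275,430), (380,375), (428,432) and (318,488). The pad is on the block's right side, at (250,132).

```bash
python3 - <<'E'
from h import *
c=eyes.calibration("side")
f=lambda L,z:onplane(c,np.array(L)/5+[280,180],z)
J=f([(113,68),(415,70),(432,208),(107,207)],12);B=f([(275,430),(380,375),(428,432),(318,488)],31)
for P in(J,B):
    print(P.round(0).tolist(),P.mean(0).round(1))
    for i in range(4):
        d=P[(i+1)%4]-P[i];print(np.hypot(*d[:2]).round(1),np.degrees(np.arctan2(d[1],d[0])).round(1))
w=eyes.calibration("wrist");T=np.array(w["world_from_camera"]);s=telemetry.state()
R=cv2.Rodrigues(np.array([0,0,np.radians(-s["ee_rot"][2])]))[0]
print((R@(T[:3,3]-s["ee_pos"])).round(1),(R@T[:3,:3]).round(2).tolist())
E
```

```text
[[657.0, -1.0, 12.0], [425.0, -66.0, 12.0], [384.0, 88.0, 12.0], [614.0, 153.0, 12.0]] [520.2  43.4  12. ]
240.9 -164.5
158.8 104.8
239.1 15.7
159.5 -74.5
[[444.0, 339.0, 31.0], [388.0, 275.0, 31.0], [349.0, 314.0, 31.0], [407.0, 377.0, 31.0]] [397.1 326.1  31. ]
85.1 -131.1
55.4 134.9
85.9 47.2
52.8 -46.0
[ 69.3   0.2 151.5] [[0.0, -0.97, -0.25], [-1.0, -0.0, -0.0], [0.0, 0.25, -0.97]]
```

```bash
python3 -m crank '[{"dx":0.0235,"dy":-0.0219,"dz":-0.0077,"yaw":1},{"dx":0.0235,"dy":-0.0219,"dz":-0.0077,"yaw":1},{"dx":0.0235,"dy":-0.0219,"dz":-0.0077,"yaw":1},{"dx":0.0235,"dy":-0.0219,"dz":-0.0077,"yaw":1},{"dx":0.0235,"dy":-0.0219,"dz":-0.0077,"yaw":1},{"dx":0.0235,"dy":-0.0219,"dz":-0.0077,"yaw":1},{"dx":0.0235,"dy":-0.0219,"dz":-0.0077,"yaw":1},{"dx":0.0235,"dy":-0.0219,"dz":-0.0077,"yaw":1},{"dx":0.0235,"dy":-0.0219,"dz":-0.0077,"yaw":1},{"dx":0.0235,"dy":-0.0219,"dz":-0.0077,"yaw":1}]' 1
python3 -m crank '[{"dx":0.0235,"dy":-0.0219,"dz":-0.0077,"yaw":1},{"dx":0.0235,"dy":-0.0219,"dz":-0.0077,"yaw":1},{"dx":0.0235,"dy":-0.0219,"dz":-0.0077,"yaw":0.7},{"dx":0},{"dx":0}]'
python3 - <<'E'
from h import *
s=telemetry.state();c=eyes.calibration("wrist");a=save("wrist","w0");print(s["ee_pos"],s["ee_rot"])
h=cv2.cvtColor(a,cv2.COLOR_RGB2HSV)
m=((h[:,:,1]<60)&(h[:,:,2]>190)).astype(np.uint8)
m=cv2.morphologyEx(m,cv2.MORPH_CLOSE,np.ones((15,15)))
n=max(cv2.findContours(m,0,2)[0],key=cv2.contourArea)
b=cv2.boxPoints(cv2.minAreaRect(n));P=onplane(c,b,31);print(b.round(),P.round(1),P.mean(0).round(1))
for i in range(4):
    d=P[(i+1)%4]-P[i];print(np.hypot(*d[:2]).round(1),np.degrees(np.arctan2(d[1],d[0])).round(1))
E
```

```text
time_s: 1.35
ee_pos: [340.5, 378.5, 170.7]
ee_rot: [-180.0, -0.0, -145.2]
force: [0.1, 0.1, -0.9]
gripper_width: 91.2
gripper_force: 0.0
[340.52587609 378.52848651 170.65514137] [-1.79997490e+02 -3.97681963e-02 -1.45175725e+02]
[[321. 153.]
 [518. -96.]
 [709.  56.]
 [512. 304.]] [[312.6 359.6  31. ]
 [ 93.5 373.6  31. ]
 [ 85.  559.3  31. ]
 [326.7 583.7  31. ]] [204.4 469.1  31. ]
219.5 176.3
185.9 92.6
242.9 5.8
224.5 -93.6validation failed for argument at $[3]...
```

View pics/w0.png

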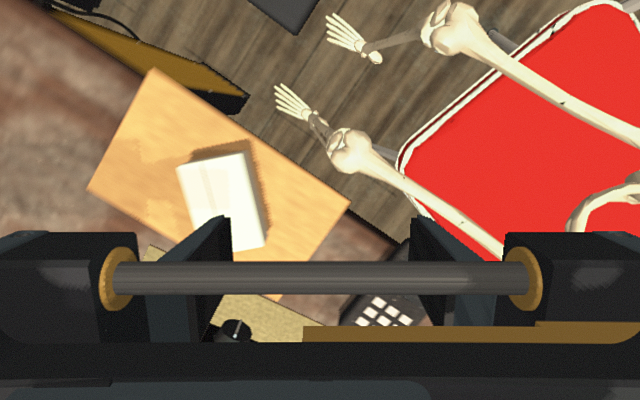

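The wrist picture shows the white carton at about (225,205), partly hidden by the fingers, and the keypad terminal at (385,310). The skeleton hands confuse the white mask. The second call was refused because its rows lacked keys, so I'll finish that move and mask the box within the sheet's area.

```bash
python3 -m crank '[{"dx":0.0235,"dy":-0.0219,"dz":-0.0077,"yaw":1},{"dx":0.0235,"dy":-0.0219,"dz":-0.0077,"yaw":1},{"dx":0.0235,"dy":-0.0219,"dz":-0.0077,"yaw":0.7},{"dx":0,"dy":0,"dz":0,"yaw":0},{"dx":0,"dy":0,"dz":0,"yaw":0}]'
cat > meas.py <<'E'
from h import *
import sys
s=telemetry.state();c=eyes.calibration("wrist");a=save("wrist",sys.argv[1]);print(s["ee_pos"],s["ee_rot"])
h=cv2.cvtColor(a,cv2.COLOR_RGB2HSV)
m=((h[:,:,1]<60)&(h[:,:,2]>190)).astype(np.uint8)
k=np.zeros_like(m);cv2.circle(k,tuple(proj(c,[397,326,31])[0].astype(int).tolist()),150,1,-1);m*=k
m=cv2.morphologyEx(m,cv2.MORPH_CLOSE,np.ones((9,9)))
n=max(cv2.findContours(m,0,2)[0],key=cv2.contourArea)
b=cv2.boxPoints(cv2.minAreaRect(n));P=onplane(c,b,31);print(b.round(),P.round(1),P.mean(0).round(1))
for i in range(4):
    d=P[(i+1)%4]-P[i];print(np.hypot(*d[:2]).round(1),np.degrees(np.arctan2(d[1],d[0])).round(1))
E
python3 meas.py w1
```

```text
time_s: 2.02
ee_pos: [396.1, 327.2, 152.7]
ee_rot: [180.0, -0.0, -131.9]
force: [-0.3, 0.6, 0.3]
gripper_width: 91.1
gripper_force: 0.0
[396.06142273 327.17788712 152.69856577] [ 1.79959744e+02 -1.20434895e-02 -1.31907305e+02]
[[273. 238.]
 [277. 135.]
 [347. 138.]
 [343. 241.]] [[448.1 326.5  31. ]
 [387.7 268.3  31. ]
 [349.1 305.8  31. ]
 [406.7 367.1  31. ]] [397.9 316.9  31. ]
83.8 -136.0
53.8 135.8
84.0 46.8
58.0 -44.5
```

View pics/w1.png

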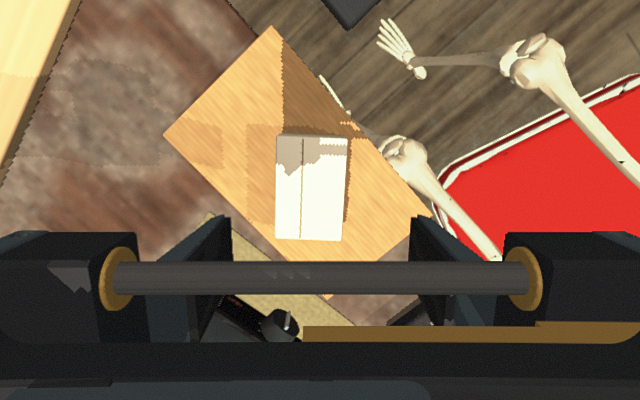

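The carton is fully visible at about (310,188). The wrist view puts its centre at (398,317) and its length direction at 45.5°. I'll align, go down and grip.

```bash
python3 -m crank '[{"dx":0.0023,"dy":-0.0129,"dz":-0.03,"yaw":-0.52},{"dx":0,"dy":0,"dz":-0.05,"yaw":0},{"dx":0,"dy":0,"dz":-0.05,"yaw":0},{"dx":0,"dy":0,"dz":-0.027,"yaw":0},{"dx":0,"dy":0,"dz":0,"yaw":0},{"dx":0,"dy":0,"dz":0,"yaw":0}]' 1
python3 -m crank '[{"dx":0,"dy":0,"dz":0,"yaw":0},{"dx":0,"dy":0,"dz":0,"yaw":0},{"dx":0,"dy":0,"dz":0,"yaw":0},{"dx":0,"dy":0,"dz":0,"yaw":0},{"dx":0,"dy":0,"dz":0,"yaw":0},{"dx":0,"dy":0,"dz":0,"yaw":0}]' 0.4 25
```

```text
time_s: 2.82
ee_pos: [398.7, 317.4, 28.1]
ee_rot: [-180.0, 0.1, -134.4]
force: [0.1, 0.6, -0.2]
gripper_width: 91.3
gripper_force: 0.0
time_s: 3.58
ee_pos: [398.5, 316.5, 27.3]
ee_rot: [180.0, 0.0, -134.5]
force: [-1.0, -1.4, 4.2]
gripper_width: 55.6
gripper_force: 25.0
```

```bash
python3 -m crank '[{"dx":0,"dy":0,"dz":0.02,"yaw":0},{"dx":0,"dy":0,"dz":0.02,"yaw":-1},{"dx":0,"dy":0,"dz":0.02,"yaw":-1},{"dx":0,"dy":0,"dz":0.02,"yaw":-1},{"dx":0,"dy":0,"dz":0.02,"yaw":-1},{"dx":0,"dy":0,"dz":0.004,"yaw":-1},{"dx":0,"dy":0,"dz":0,"yaw":-1},{"dx":0,"dy":0,"dz":0,"yaw":-1},{"dx":0,"dy":0,"dz":0,"yaw":-1},{"dx":0,"dy":0,"dz":0,"yaw":-1}]'
python3 -m crank '[{"dx":0.0035,"dy":-0.0119,"dz":0,"yaw":-1},{"dx":0.0035,"dy":-0.0119,"dz":0,"yaw":-1},{"dx":0.0035,"dy":-0.0119,"dz":0,"yaw":-1},{"dx":0.0035,"dy":-0.0119,"dz":0,"yaw":-1},{"dx":0.0035,"dy":-0.0119,"dz":0,"yaw":-1},{"dx":0.0035,"dy":-0.0119,"dz":0,"yaw":-1},{"dx":0.0035,"dy":-0.0119,"dz":0,"yaw":-1},{"dx":0.0035,"dy":-0.0119,"dz":0,"yaw":-1},{"dx":0.0035,"dy":-0.0119,"dz":0,"yaw":-1},{"dx":0.0035,"dy":-0.0119,"dz":0,"yaw":-1}]'
python3 -m crank '[{"dx":0.0035,"dy":-0.0119,"dz":0,"yaw":-1},{"dx":0.0035,"dy":-0.0119,"dz":0,"yaw":-1},{"dx":0.0035,"dy":-0.0119,"dz":0,"yaw":-1},{"dx":0.0035,"dy":-0.0119,"dz":0,"yaw":-1},{"dx":0.0035,"dy":-0.0119,"dz":0,"yaw":-1},{"dx":0.0035,"dy":-0.0119,"dz":0,"yaw":-1},{"dx":0.0035,"dy":-0.0119,"dz":0,"yaw":-1},{"dx":0.0035,"dy":-0.0119,"dz":0,"yaw":-1},{"dx":0.0035,"dy":-0.0119,"dz":0,"yaw":-1},{"dx":0.0035,"dy":-0.0119,"dz":0,"yaw":-1}]'
python3 -m crank '[{"dx":0.0035,"dy":-0.0119,"dz":0,"yaw":-1},{"dx":0.0035,"dy":-0.0119,"dz":0,"yaw":-1},{"dx":0.0035,"dy":-0.0119,"dz":0,"yaw":-1},{"dx":0.0035,"dy":-0.0119,"dz":0,"yaw":-1},{"dx":0.0035,"dy":-0.0119,"dz":0,"yaw":-1},{"dx":0.0035,"dy":-0.0119,"dz":0,"yaw":-1},{"dx":0.0035,"dy":-0.0119,"dz":0,"yaw":-1},{"dx":0.0035,"dy":-0.0119,"dz":0,"yaw":-1},{"dx":0.0035,"dy":-0.0119,"dz":0,"yaw":-1},{"dx":0.0035,"dy":-0.0119,"dz":0,"yaw":-1}]'
python3 -m crank '[{"dx":0,"dy":0,"dz":0,"yaw":-1},{"dx":0,"dy":0,"dz":0,"yaw":-1},{"dx":0,"dy":0,"dz":0,"yaw":-1},{"dx":0,"dy":0,"dz":0,"yaw":0},{"dx":0,"dy":0,"dz":0,"yaw":0}]'
python3 - <<'E'
from h import *
c=eyes.calibration("wrist");save("wrist","w2");np.save("w2.npy",c,allow_pickle=True)
E
```

```text
time_s: 4.82
ee_pos: [398.1, 316.2, 109.8]
ee_rot: [-180.0, -0.0, -179.6]
force: [-0.7, 0.6, -0.5]
gripper_width: 55.9
gripper_force: 25.0
time_s: 6.08
ee_pos: [426.2, 220.7, 109.8]
ee_rot: [-180.0, -0.0, 130.4]
force: [0.2, 0.6, -1.2]
gripper_width: 55.8
gripper_force: 25.0
time_s: 7.32
ee_pos: [454.2, 125.6, 109.9]
ee_rot: [-180.0, 0.0, 80.4]
force: [-0.2, 0.4, -1.5]
gripper_width: 56.1
gripper_force: 25.0
time_s: 8.57
ee_pos: [482.1, 30.5, 109.8]
ee_rot: [-180.0, 0.1, 30.4]
force: [0.3, 0.6, -1.3]
gripper_width: 56.1
gripper_force: 25.0
time_s: 9.2
ee_pos: [482.2, 30.8, 110.1]
ee_rot: [-180.0, 0.0, 15.6]
force: [-0.6, -0.0, -0.7]
gripper_width: 55.7
gripper_force: 25.0
```

View pics/w2.png

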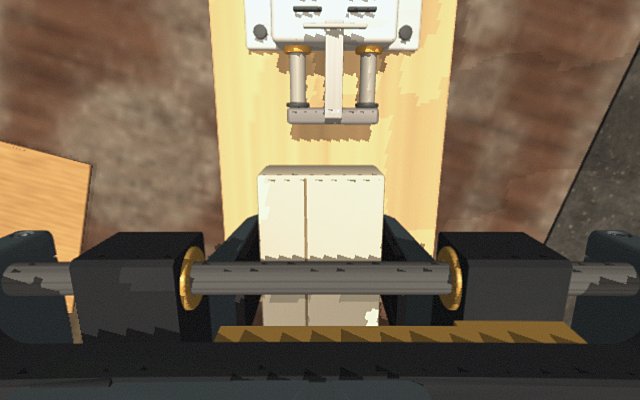

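The picture shows the pad's front top edge from (288,123) to (378,123), the held carton's top front edge at row 177, columns 258–384, and the board edges at columns ~216 and ~450. I'll compute the jig axis and the carton's pose.

```bash
python3 - <<'E'
from h import *
c=np.load("w2.npy",allow_pickle=True).item()
a=cv2.imread("pics/w2.png");h=cv2.cvtColor(a,cv2.COLOR_BGR2HSV)
m=(h[:,:,1]>50)&(h[:,:,2]>170)&(abs(h[:,:,0].astype(int)-20)<12)
# board edges by rows
L=[];R=[]
for r in range(60,156,5):
    x=np.where(m[r,150:520])[0]+150; x=x[(x>190)&(x<480)]
    L.append((x.min(),r));R.append((x.max(),r))
ang=[]
for E in(L,R):
    P=onplane(c,E,12);f=cv2.fitLine(P[:,:2].astype(np.float32),cv2.DIST_HUBER,0,.01,.01).ravel();f[:2]*=np.sign(f[0])
    ang.append(np.degrees(np.arctan2(f[1],f[0])));n=np.array([-f[1],f[0]]);print(ang[-1],n@f[2:]);
pad=onplane(c,[(288,123),(378,123)],43);print("pad",pad.round(1),pad.mean(0).round(1))
t=np.radians(np.mean(ang));u=np.array([np.cos(t),np.sin(t)]);v=np.array([-u[1],u[0]])
ed=[np.array(onplane(c,E,12)[:,:2]@v) for E in(L,R)];mid=np.mean([np.median(e) for e in ed])
print("ang",np.degrees(t),"mid",mid,"width",np.ptp([np.median(e) for e in ed]),"pad v",pad[:,:2]@v,"u",pad[:,:2]@u)
car=onplane(c,[(258,177),(384,177)],113.8);print("car",car.round(1),car[:,:2]@v,car[:,:2]@u, np.degrees(np.arctan2(*(car[1]-car[0])[1::-1]))+90)
tp=np.array([482.2,30.8]);print("tcp",tp@u,tp@v)
print(L[::4],R[::4])
E
```

```text
15.450821 -26.767815
15.068227 -181.18442
pad [[535.4  66.   43. ]
 [550.2  13.3  43. ]] [542.8  39.7  43. ]
ang 15.259522 mid -103.97889169911414 width 158.03316390005733 pad v [ -77.22220362 -131.95036262] u [533.94115803 534.32523532]
car [[514.6  67.3 113.8]
 [529.2  15.5 113.8]] [ -70.52394442 -124.36697453] [514.16946087 514.57904124] 15.695360302914082
tcp 473.30567145347595 -97.19687693119047
[(np.int64(212), 60), (np.int64(214), 80), (np.int64(215), 100), (np.int64(217), 120), (np.int64(218), 140)] [(np.int64(451), 60), (np.int64(449), 80), (np.int64(447), 100), (np.int64(445), 120), (np.int64(443), 140)]
```

```bash
python3 -m crank '[{"dx":0.0023,"dy":-0.0083,"dz":0,"yaw":-0.06},{"dx":0,"dy":0,"dz":-0.03,"yaw":0},{"dx":0,"dy":0,"dz":-0.03,"yaw":0},{"dx":0,"dy":0,"dz":-0.025,"yaw":0},{"dx":0,"dy":0,"dz":-0.005,"yaw":0},{"dx":0,"dy":0,"dz":0,"yaw":0},{"dx":0,"dy":0,"dz":0,"yaw":0}]'
python3 -m crank '[{"dx":0,"dy":0,"dz":-0.001,"yaw":0},{"dx":0,"dy":0,"dz":-0.001,"yaw":0},{"dx":0,"dy":0,"dz":0,"yaw":0},{"dx":0,"dy":0,"dz":0,"yaw":0}]'
```

```text
time_s: 10.12
ee_pos: [485.0, 24.1, 39.1]
ee_rot: [180.0, -0.1, 15.3]
force: [0.0, -0.9, -1.4]
gripper_width: 56.0
gripper_force: 25.0
time_s: 10.62
ee_pos: [484.2, 24.2, 36.7]
ee_rot: [180.0, -0.0, 15.3]
force: [0.1, -0.0, -0.9]
gripper_width: 55.9
gripper_force: 25.0
```

```bash
python3 -m crank '[{"dx":0,"dy":0,"dz":-0.001,"yaw":0},{"dx":0,"dy":0,"dz":0,"yaw":0},{"dx":0,"dy":0,"dz":0,"yaw":0}]'
python3 -m crank '[{"dx":0,"dy":0,"dz":0,"yaw":0},{"dx":0,"dy":0,"dz":0,"yaw":0},{"dx":0,"dy":0,"dz":0,"yaw":0},{"dx":0,"dy":0,"dz":0,"yaw":0}]' 0.8
python3 - <<'E'
from h import *
c=eyes.calibration("wrist");save("wrist","w3");np.save("w3.npy",c,allow_pickle=True)
E
```

```text
time_s: 11.0
ee_pos: [484.3, 24.2, 36.3]
ee_rot: [180.0, -0.0, 15.3]
force: [-0.4, 1.1, 6.8]
gripper_width: 56.1
gripper_force: 25.0
time_s: 11.5
ee_pos: [484.2, 24.2, 35.8]
ee_rot: [180.0, 0.0, 15.3]
force: [-1.1, -0.3, 0.3]
gripper_width: 72.9
gripper_force: 0.0
```

View pics/w3.png

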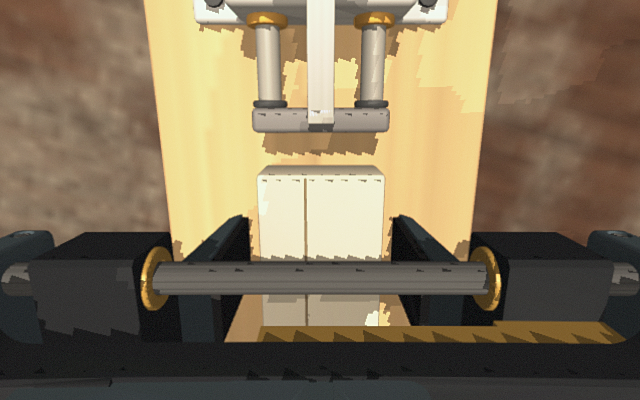

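The picture shows the carton (columns 258–384) lying centred and square in front of the pad (253–389), with a clear gap between rows 131 and 177. I'll compute the gap and regrip.

```bash
python3 - <<'E'
from h import *
c=np.load("w3.npy",allow_pickle=True).item();t=np.radians(15.3);u=np.array([np.cos(t),np.sin(t)]);v=np.array([-u[1],u[0]])
p=onplane(c,[(253,131),(389,131)],43)[:,:2];q=onplane(c,[(258,177),(384,177)],40)[:,:2]
print(p@u,q@u,p@v,q@v,"gap",(p@u-q@u).mean())
E
python3 -m crank '[{"dx":0,"dy":0,"dz":0,"yaw":0},{"dx":0,"dy":0,"dz":0,"yaw":0},{"dx":0,"dy":0,"dz":0,"yaw":0},{"dx":0,"dy":0,"dz":0,"yaw":0},{"dx":0,"dy":0,"dz":0,"yaw":0}]' 0.4 30
```

```text
[534.01022182 534.0194252 ] [514.55570712 514.57754798] [ -77.53532704 -132.43212324] [ -78.16042689 -131.82915748] gap 19.448195959192105
time_s: 12.18
ee_pos: [484.2, 24.2, 35.9]
ee_rot: [180.0, -0.0, 15.3]
force: [-0.2, 0.1, -0.5]
gripper_width: 55.6
gripper_force: 30.0
```

```bash
python3 -m crank '[{"dx":0.0048,"dy":0.0013,"dz":0,"yaw":0},{"dx":0.0048,"dy":0.0013,"dz":0,"yaw":0},{"dx":0.0048,"dy":0.0013,"dz":0,"yaw":0},{"dx":0.0048,"dy":0.0013,"dz":0,"yaw":0},{"dx":0,"dy":0,"dz":0,"yaw":0},{"dx":0,"dy":0,"dz":0,"yaw":0}]'
python3 -m crank '[{"dx":0.0024,"dy":0.0007,"dz":0,"yaw":0},{"dx":0.0024,"dy":0.0007,"dz":0,"yaw":0},{"dx":0.0024,"dy":0.0007,"dz":0,"yaw":0},{"dx":0.0024,"dy":0.0007,"dz":0,"yaw":0},{"dx":0.0024,"dy":0.0007,"dz":0,"yaw":0},{"dx":0,"dy":0,"dz":0,"yaw":0},{"dx":0,"dy":0,"dz":0,"yaw":0},{"dx":0,"dy":0,"dz":0,"yaw":0}]'
```

```text
time_s: 12.92
ee_pos: [500.4, 28.5, 35.9]
ee_rot: [180.0, -0.1, 15.3]
force: [0.7, 1.1, -0.7]
gripper_width: 56.0
gripper_force: 30.0
time_s: 13.92
ee_pos: [505.4, 30.3, 36.1]
ee_rot: [-180.0, 0.5, 15.3]
force: [-8.7, -3.5, 10.8]
gripper_width: 55.8
gripper_force: 30.0
```

```bash
python3 -m crank '[{"dx":0,"dy":0,"dz":0.0006,"yaw":0},{"dx":0,"dy":0,"dz":0,"yaw":0},{"dx":0,"dy":0,"dz":0,"yaw":0}]'
python3 - <<'E'
from h import *
s=telemetry.state();c=eyes.calibration("wrist");save("wrist","w4");np.save("w4.npy",c,allow_pickle=True);print(s["force"],s["torque"],s["ee_pos"],s["ee_rot"])
E
```

```text
time_s: 14.3
ee_pos: [506.1, 30.5, 36.1]
ee_rot: [-180.0, 0.4, 15.3]
force: [-5.6, -2.4, 5.7]
gripper_width: 55.8
gripper_force: 30.0
[-5.64935129 -2.40851627  5.73463345] [-0.58127595  1.0685456  -0.09899109] [506.11522459  30.53182704  36.08519327] [-179.96683709    0.37723518   15.27342678]
```

View pics/w4.png

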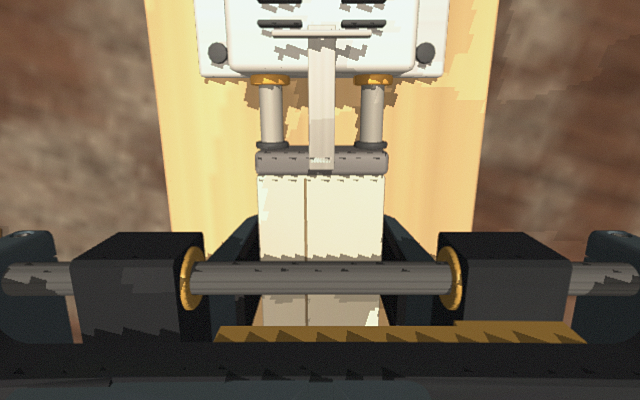

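The wrist view shows the crossbar at row 33, short of the ridges at rows 23 (0.010) and 5 (0.018), so pad travel is about 4–5 mm. I'll continue slowly while watching it.

```bash
python3 -m crank '[{"dx":0.0012,"dy":0.0003,"dz":0.0001,"yaw":0},{"dx":0.0012,"dy":0.0003,"dz":0.0001,"yaw":0},{"dx":0.0012,"dy":0.0004,"dz":0.0001,"yaw":0},{"dx":0.0012,"dy":0.0003,"dz":0.0001,"yaw":0},{"dx":0.0012,"dy":0.0003,"dz":0.0001,"yaw":0},{"dx":0.0012,"dy":0.0004,"dz":0.0001,"yaw":0},{"dx":0.0012,"dy":0.0003,"dz":0.0001,"yaw":0},{"dx":0.0012,"dy":0.0003,"dz":0.0001,"yaw":0},{"dx":0,"dy":0,"dz":0,"yaw":0},{"dx":0,"dy":0,"dz":0,"yaw":0}]'
cat > look.py <<'E'
from h import *
import sys
s=telemetry.state();a=save("wrist",sys.argv[1]);print(s["force"].round(1),s["ee_pos"].round(1))
g=cv2.cvtColor(a,cv2.COLOR_RGB2GRAY)
print("ridge L",g[0:60,262:295].min(1).tolist());print("bar",g[0:60,305:335].mean(1).astype(int).tolist())
E
python3 look.py w5
```

```text
time_s: 15.6
ee_pos: [512.2, 32.2, 36.3]
ee_rot: [-180.0, 0.6, 15.3]
force: [-9.0, -5.2, 5.6]
gripper_width: 55.9
gripper_force: 30.0
[-9.  -5.2  5.6] [512.2  32.2  36.3]
ridge L [239, 240, 239, 239, 239, 238, 239, 239, 238, 239, 234, 234, 241, 196, 111, 93, 96, 73, 47, 44, 25, 26, 71, 129, 154, 149, 149, 147, 149, 151, 169, 200, 202, 196, 193, 131, 88, 82, 100, 45, 46, 49, 49, 48, 37, 27, 72, 156, 152, 144, 146, 140, 146, 145, 141, 145, 141, 142, 144, 144]
bar [240, 240, 240, 240, 240, 240, 240, 239, 239, 239, 239, 239, 240, 240, 240, 239, 239, 239, 239, 239, 239, 238, 237, 238, 231, 223, 231, 231, 231, 221, 210, 229, 225, 220, 207, 159, 91, 74, 114, 156, 141, 138, 139, 139, 139, 135, 135, 146, 171, 185, 196, 206, 218, 220, 220, 226, 228, 228, 228, 227]
```

```bash
python3 -m crank '[{"dx":0.0012,"dy":0.0003,"dz":0.0001,"yaw":0},{"dx":0.0012,"dy":0.0003,"dz":0.0001,"yaw":0},{"dx":0.0012,"dy":0.0004,"dz":0.0001,"yaw":0},{"dx":0.0012,"dy":0.0003,"dz":0.0001,"yaw":0},{"dx":0,"dy":0,"dz":0,"yaw":0},{"dx":0,"dy":0,"dz":0,"yaw":0}]'
python3 look.py w6; python3 -c "
import cv2;a=cv2.imread('pics/w6.png')[0:150,220:420];cv2.imwrite('pics/w6c.png',cv2.resize(a,(800,600),interpolation=cv2.INTER_CUBIC))"
```

```text
time_s: 16.4
ee_pos: [515.2, 33.0, 36.3]
ee_rot: [-179.9, 0.7, 15.3]
force: [-10.4, -5.6, 5.7]
gripper_width: 55.5
gripper_force: 30.0
[-10.4  -5.6   5.7] [515.2  33.   36.3]
ridge L [237, 237, 237, 237, 237, 237, 237, 238, 237, 237, 238, 237, 238, 237, 236, 236, 237, 237, 237, 233, 229, 234, 239, 203, 106, 92, 79, 50, 46, 45, 26, 46, 108, 156, 143, 135, 92, 63, 93, 149, 151, 190, 237, 236, 135, 113, 120, 117, 67, 39, 47, 49, 53, 58, 19, 51, 154, 151, 142, 141]
bar [238, 237, 237, 237, 237, 237, 238, 238, 238, 238, 238, 238, 238, 238, 238, 238, 238, 237, 237, 237, 238, 238, 238, 239, 230, 219, 228, 223, 216, 210, 208, 226, 224, 217, 203, 161, 97, 67, 97, 150, 144, 137, 137, 137, 137, 130, 126, 135, 150, 164, 183, 203, 213, 218, 217, 217, 215, 217, 225, 225]
```

View pics/w6c.png

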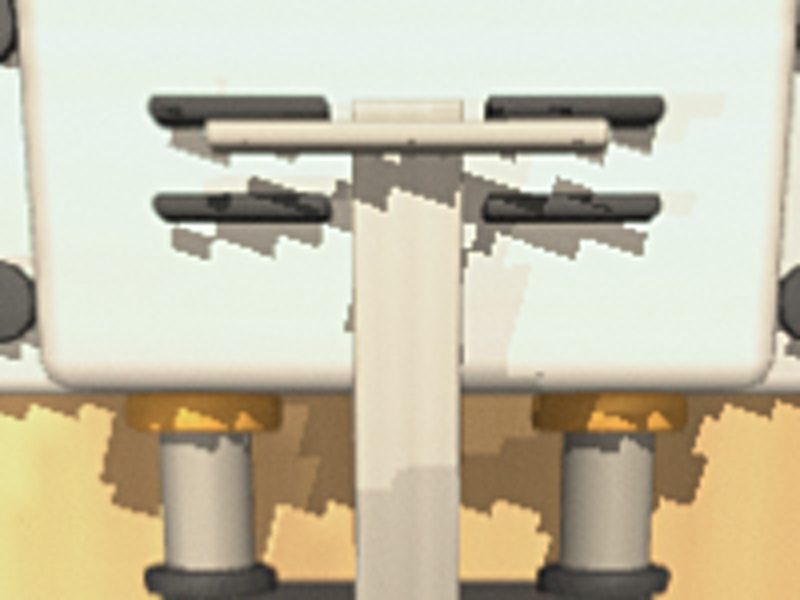

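The crop shows the crossbar (row ≈33) between the ridges (rows ≈27 and ≈52), nearer the far one, though parallax affects this. I'll check pad travel through the pad edge and the rest image.

```bash
python3 - <<'E'
from h import *
c6=eyes.calibration("wrist");c2=np.load("w2.npy",allow_pickle=True).item();c4=np.load("w4.npy",allow_pickle=True).item()
G={n:cv2.imread(f"pics/{n}.png",0) for n in("w2","w3","w4","w6")}
print("w2 ridge",G["w2"][0:36,325-28:325-8].mean(1).astype(int).tolist())
print("w2 bar col",G["w2"][0:36,304:326].mean(1).astype(int).tolist())
for n in("w3","w4","w6"): print(n,"pad edge",G[n][110:190,265:300].mean(1).astype(int).tolist())
t=np.radians(15.3);u=np.array([np.cos(t),np.sin(t)])
U=lambda c,r,z,col=321:(onplane(c,[(col,r)],z)[0,:2]@u-514.0).round(1)
for z in(46,48,50,52,55,58):
  print(z,"ridge1 w2/w4/w6",U(c2,9,z,333),U(c4,23,z),U(c6,52,z),"bar w2/w4/w6",U(c2,24,z,333),U(c4,33,z),U(c6,33.4,z))
E
```

```text
w2 ridge [205, 238, 248, 248, 251, 235, 152, 103, 94, 68, 33, 58, 193, 207, 184, 191, 207, 232, 246, 247, 246, 247, 240, 234, 242, 238, 210, 148, 185, 244, 249, 247, 246, 244, 232, 216]
w2 bar col [224, 242, 247, 248, 249, 240, 178, 131, 119, 100, 76, 94, 188, 204, 198, 209, 227, 241, 246, 246, 246, 245, 237, 232, 242, 236, 198, 102, 143, 230, 242, 243, 247, 243, 221, 195]
w3 pad edge [156, 168, 179, 167, 164, 172, 174, 174, 172, 171, 169, 168, 168, 167, 166, 164, 163, 163, 156, 142, 127, 102, 97, 125, 138, 137, 137, 137, 137, 137, 137, 137, 137, 137, 137, 137, 137, 137, 139, 138, 137, 138, 151, 173, 198, 215, 220, 220, 216, 212, 212, 212, 212, 211, 194, 146, 122, 128, 136, 142, 149, 155, 161, 167, 169, 218, 240, 238, 238, 223, 208, 227, 236, 237, 237, 236, 236, 236, 236, 236]
w4 pad edge [184, 183, 187, 188, 188, 188, 187, 189, 189, 189, 189, 191, 192, 191, 185, 183, 184, 184, 184, 183, 183, 184, 184, 184, 186, 186, 186, 185, 185, 187, 185, 170, 138, 115, 117, 100, 78, 75, 75, 74, 76, 87, 102, 126, 140, 146, 152, 140, 132, 144, 148, 148, 146, 145, 144, 144, 143, 142, 141, 141, 141, 
[... 168 characters left out ...]
46, 146, 145, 146, 152, 159, 166, 170, 172, 173, 173, 172, 174, 174, 174, 174, 175, 177, 174, 160, 129, 107, 106, 87, 74, 72, 72, 71, 73, 80, 93, 116, 132, 137, 142, 134, 130, 139, 140, 138, 138, 137, 136, 136, 135, 134, 133, 133, 133, 128, 116, 98, 79, 133, 191, 215, 227, 211, 195, 215, 226, 227, 226, 226, 226, 227, 227, 227]
46 ridge1 w2/w4/w6 81.8 81.9 81.5 bar w2/w4/w6 74.2 78.5 87.8
48 ridge1 w2/w4/w6 81.3 81.5 81.2 bar w2/w4/w6 73.8 78.2 87.5
50 ridge1 w2/w4/w6 80.8 81.1 81.0 bar w2/w4/w6 73.4 77.8 87.1
52 ridge1 w2/w4/w6 80.3 80.6 80.7 bar w2/w4/w6 73.0 77.4 86.8
55 ridge1 w2/w4/w6 79.6 80.0 80.3 bar w2/w4/w6 72.3 76.9 86.2
58 ridge1 w2/w4/w6 78.8 79.4 79.9 bar w2/w4/w6 71.7 76.3 85.7
```

Triangulating gives 14 mm of pad travel, about 7 N and mid-window. I'll hold there for 3 s.

```bash
Z='{"dx":0,"dy":0,"dz":0,"yaw":0}'; python3 -m crank '[{"dx":0,"dy":0,"dz":0,"yaw":0},{"dx":0,"dy":0,"dz":0,"yaw":0},{"dx":0,"dy":0,"dz":0,"yaw":0},{"dx":0,"dy":0,"dz":0,"yaw":0},{"dx":0,"dy":0,"dz":0,"yaw":0},{"dx":0,"dy":0,"dz":0,"yaw":0},{"dx":0,"dy":0,"dz":0,"yaw":0},{"dx":0,"dy":0,"dz":0,"yaw":0},{"dx":0,"dy":0,"dz":0,"yaw":0},{"dx":0,"dy":0,"dz":0,"yaw":0}]'
python3 -m crank '[{"dx":0,"dy":0,"dz":0,"yaw":0},{"dx":0,"dy":0,"dz":0,"yaw":0},{"dx":0,"dy":0,"dz":0,"yaw":0},{"dx":0,"dy":0,"dz":0,"yaw":0},{"dx":0,"dy":0,"dz":0,"yaw":0},{"dx":0,"dy":0,"dz":0,"yaw":0},{"dx":0,"dy":0,"dz":0,"yaw":0},{"dx":0,"dy":0,"dz":0,"yaw":0},{"dx":0,"dy":0,"dz":0,"yaw":0},{"dx":0,"dy":0,"dz":0,"yaw":0}]'
python3 -m crank '[{"dx":0,"dy":0,"dz":0,"yaw":0},{"dx":0,"dy":0,"dz":0,"yaw":0},{"dx":0,"dy":0,"dz":0,"yaw":0},{"dx":0,"dy":0,"dz":0,"yaw":0},{"dx":0,"dy":0,"dz":0,"yaw":0},{"dx":0,"dy":0,"dz":0,"yaw":0}]'
python3 look.py w7; python3 -c "
import cv2;a=cv2.imread('pics/w7.png')[0:240,160:480];cv2.imwrite('pics/w7c.png',cv2.resize(a,(800,600)))"
```

```text
time_s: 17.7
ee_pos: [515.2, 33.0, 36.3]
ee_rot: [-179.9, 0.7, 15.3]
force: [-10.7, -5.5, 5.2]
gripper_width: 55.6
gripper_force: 30.0
time_s: 18.95
ee_pos: [515.2, 33.1, 36.3]
ee_rot: [-179.9, 0.7, 15.3]
force: [-9.7, -4.5, 5.6]
gripper_width: 55.9
gripper_force: 30.0
time_s: 19.7
ee_pos: [515.2, 33.0, 36.3]
ee_rot: [-179.9, 0.7, 15.3]
force: [-9.7, -4.7, 5.0]
gripper_width: 55.8
gripper_force: 30.0
[-9.7 -4.7  5. ] [515.2  33.   36.3]
ridge L [236, 236, 237, 237, 237, 236, 237, 237, 237, 237, 237, 238, 238, 236, 237, 237, 237, 237, 237, 232, 230, 232, 238, 204, 107, 93, 82, 49, 46, 43, 26, 44, 110, 154, 146, 136, 89, 64, 93, 149, 150, 187, 238, 235, 137, 113, 120, 114, 71, 38, 46, 50, 54, 57, 19, 53, 155, 150, 140, 142]
bar [238, 238, 237, 237, 237, 238, 237, 238, 238, 238, 238, 238, 238, 238, 238, 238, 238, 238, 237, 238, 238, 238, 238, 238, 230, 219, 228, 223, 216, 209, 208, 226, 224, 217, 203, 162, 98, 67, 97, 150, 143, 137, 137, 137, 136, 130, 126, 136, 150, 164, 183, 203, 213, 218, 217, 217, 216, 217, 225, 225]
```

View pics/w7c.png

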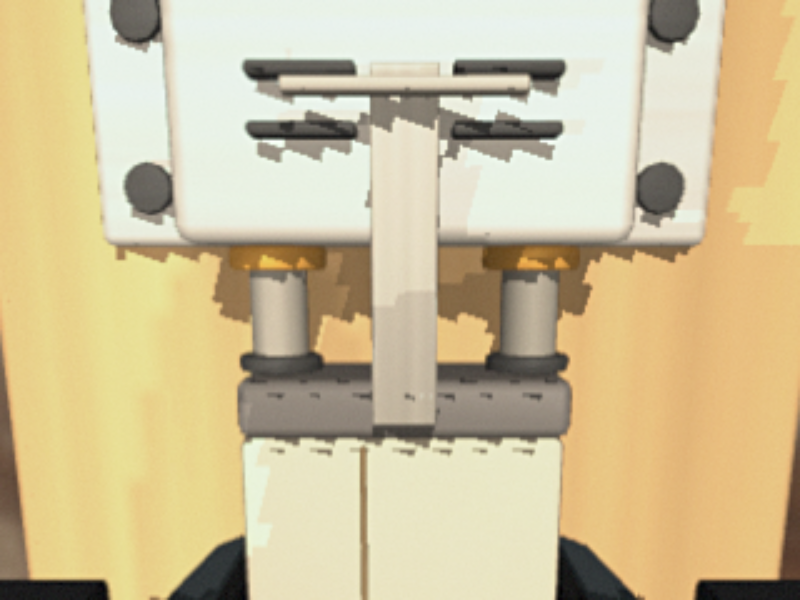

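The crop shows the carton end flush, square and central on the pad, with the crossbar steady between the ridges. I'll hand it in now.

```bash
python3 -c "
from workcell import ticket
print(ticket.job_done())"
```

```text
the job is handed in; nothing more can be done
None
```

I handed the job in with the white carton flat on the board, square and central against the pad, still gripped and pressed to about 14 mm of pad travel (about 7 N). The pointer stood steady between the ridges for over 3 s, and I finished at about 20 s of the 38 s allowed.

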